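# Set the valve block on the checking stand

### The arm

A 6-joint arm with a two-finger parallel gripper is mounted at the origin on a cart in front of the work surface, level with it; the furniture and walls round the work are solid. World frame = base frame: x ahead of the robot, y to its left, z up, the work surface at z = 0. Lengths are in m, angles in rad, forces in N, time in s.
With the tool pointing down it reaches from about 0.325 to 0.925 m from the base axis. Payload 3.1 kg.
Tool frame: the origin (TCP) lies at the very end of the fingers, on their centre line; the grasp point (between the pads) lies 19 mm behind it; z points along the fingers, y is the line along which they close (so a half turn about z gives the same grasp; the last joint's range is limited). The gripper opens to 85 mm and grips with 20 to 120 N. Pads are 22 mm wide; open, the fingers measure 114 mm over their backs; the gripper's body (76 mm by 85 mm) begins 54 mm behind the grasp point. The pads swing forward as they close: fully open they stand 13 mm farther back than shut.
Start: joints at [1.084, 0.217, 1.613, -0, 1.311, -0.112], TCP at [0.229, 0.582, 0.231] pointing down, gripper open.
Joint ranges: [-2.75, 2.75], [-0.78, 2.1], [0.31, 2.55], [-1.13, 4.27], [0.13, 2.63], [-2.58, 2.58]. Speed limits (rad/s): [2.79, 2.79, 3.14, 3.14, 3.14, 3.14].

### API

Orientations are given as a unit quaternion [x, y, z, w].
In Python, from plant import ctrl, viewer gives the robot as it stands.
- The arm moves only by the tool carry_out, never from a script. Its argument "targets" is a list of rows, each a list of 7 numbers: the shift along the tool's x, y, z in mm, then the turn, a rotation vector about the tool's x, y, z in rad, then the finger opening in mm, from 0 to 85.4. In form: [[tx, ty, tz, wx, wy, wz, hand], ...]. A call has 1 to 20 rows; each row is the pose to reach, as a shift and turn from the pose commanded when the call began, along the tool's axes at that moment; what a row does not reach only later rows make up. A row lasts 1/8 s, in which the tool goes at most 62.5 mm and 10.7 degrees, less where a joint would pass 70% of its speed; a pose out of reach is approached as far as the arm can. A call with a gripper value outside its range is refused whole. The fingers move at their own pace and stop on an object; "force" is the grip in N (left out, the last holds). Time passes only in rows, so rows that repeat a pose let the fingers close. It gives the time, the measured TCP pose, the force, the opening and the grip force at its end, in the units of the state.
- ctrl.get_state(): the state, without advancing time (a new reading comes with each control period).
- viewer.read_camera(name): name is "side" or "top" or "wrist"; returns the picture (420x560x3 uint8, red, green, blue); there is no depth.
- viewer.camera_params(name): a dict with "mtx" (3x3 intrinsics, pixels), "rvec" (rotation vector, rad) and "tvec" (3), from world to camera coordinates, as OpenCV has them; the wrist camera has in their place "mount" (4x4, takes a point from camera to tool coordinates, whose origin is the TCP and whose axes are the flange's). Camera axes: x right, y down, z forward; pixel columns grow to the right and rows downward; lengths in m; the calibration is good to about 2 mm. A picture is of the moment at which its call begins: read the wrist's pose just before it. camera_params takes no time and is no camera call.
- ctrl.finish_job(): hands the job in; it is judged then, once.
The state is a dict: "t": time; "joint_pos": joint angles; "joint_velocities": joint speeds; "effort": joint torques, N m; "tcp_pos": TCP position; "tcp_rot": TCP orientation; "force": force on the tool from outside, world axes, zero at the start; "torque": the same for the moment, N m; "width": finger opening in m; "grip_force": force on a finger pad.
Only numpy, scipy, OpenCV 4.12 (cv2) and the standard library are available. Lean on these libraries where they do the work, as an engineer would, in place of code of your own. Each camera call takes 0.05 s, during which the arm holds its last target. There are 200 camera calls.

### The job

Put the small die-cast valve block on the narrow raised bar of the checking stand: upright, in the middle of the bar, with its two side ports pointing along the bar. Let it rest there on its own, and do not knock over or push away the steel sleeve and the flanged bush that stand near it.

Things in the scene. Friction and masses are not known exactly. Their poses are not given: they have to be found in the camera images.
- valve_block: Small grey die-cast block, 0.16 kg, loose, upright on the worktop. Body 36 mm in its x (-16 to +20 mm; flat faces to grip), 52 mm in y (-26 to +26), 36 mm high; round spigot, 24 mm across, on top to z = 44 mm. Two round ports, 21 mm across, stick out along +y and -y to 36 mm from the origin, axis 18 mm above the underside. Origin in the flat underside; z up.
- rest_top (a point): Centre of the flat top of the checking stand's steel bar. Bar 30 mm wide (this point's x), 70 mm long (its y), 14 mm thick, top 85 mm above the worktop, on a slimmer column and a 60 x 70 mm base plate 10 mm thick, fixed to the worktop. z up. To the right of the stand a fixed tube (40 mm thick, 105 to 150 mm high) juts out level over the worktop as far as x = 0.52 m at y = -0.14 m.
- sleeve: Plain steel sleeve (tube), 43 mm across and 42 mm high, standing on end; a bystander. Origin: centre of its underside.
- bush: Flanged brass bush, flange 38 mm across at the bottom, body 28 mm across, 34 mm high, standing on its flange; a bystander. Origin: centre of its underside. Block, sleeve and bush stand in a loose row, the block at either end, to the right of the stand.

How it is judged:
By the outcome, as a careful person would: the job done as asked, in the order asked, and still so for the second after the job is handed in, with the robot touching nothing.
It also fails if it takes over 38 s, if anything falls off the work surface, if the arm or the gripper's body presses on something with over 40 N, if the wrist force passes 120 N, or if a joint passes its speed limit or range.

## Working session

There is one attempt and no reset: what is moved stays moved. The work goes in short steps, Python scripts to look and compute and a tool call to move; the robot and the scene stay as the last step left them, time stands still between calls to the robot, and variables do not carry over. Pictures are saved under pics/ and viewed, at most 10 in all, crops included, and the job is handed in when it is done.

Besides the shell and the picture viewer there is one more tool, called after "Request:" by a JSON object that holds its "fn" and its "kwargs". carry_out: Moves the arm, as the interface text tells. Its arguments: {"type":"object","properties":{"targets":{"type":"array"},"force":{"type":"number"}},"required":["targets"]}

```bash
mkdir -p pics; python3 - <<'E'
from plant import ctrl, viewer
import cv2,numpy as np
s=ctrl.get_state();print({k:np.round(v,3).tolist() for k,v in s.items()})
for n in("side","top"):
    cv2.imwrite(f"pics/{n}0.png",viewer.read_camera(n)[...,::-1]);p=viewer.camera_params(n);print(n,p)
print(viewer.camera_params("wrist"))
E
```

```text
{'t': 0.0, 'joint_pos': [1.084, 0.218, 1.615, -0.0, 1.311, -0.112], 'joint_velocities': [0.001, 0.001, -0.001, 0.001, 0.001, -0.0], 'effort': [0.0, -39.684, -30.385, -0.0, 0.01, -0.0], 'tcp_pos': [0.228, 0.581, 0.23], 'tcp_rot': [0.186, 0.982, -0.001, -0.0], 'force': [0.09, 0.305, -0.235], 'torque': [0.025, 0.013, 0.01], 'grip_force': 0.0, 'width': 0.085}
side {'mtx': array([[491.42137174,   0.        , 279.92451351],
       [  0.        , 491.42137174, 207.50565276],
       [  0.        ,   0.        ,   1.        ]]), 'rvec': array([ 0.06868051, -2.78719244,  1.34764111]), 'tvec': array([0.50045719, 0.1332108 , 0.79869792])}
top {'mtx': array([[485.85175013,   0.        , 278.92369539],
       [  0.        , 485.85175013, 207.90106794],
       [  0.        ,   0.        ,   1.        ]]), 'rvec': array([ 2.17910017, -2.16994531,  0.02747908]), 'tvec': array([-0.08071739,  0.49991507,  0.88788026])}
{'mtx': array([[301.24160646,   0.        , 281.52757733],
       [  0.        , 301.24160646, 208.65817447],
       [  0.        ,   0.        ,   1.        ]]), 'mount': array([[-1.05241094e-03, -9.47700399e-01, -3.19159594e-01,
         8.28395271e-02],
       [ 9.99998207e-01, -4.94958099e-04, -1.82772844e-03,
        -1.24785411e-03],
       [ 1.57416835e-03, -3.19160945e-01,  9.47699221e-01,
        -1.43080516e-01],
       [ 0.00000000e+00,  0.00000000e+00,  0.00000000e+00,
         1.00000000e+00]])}
```

View pics/top0.png

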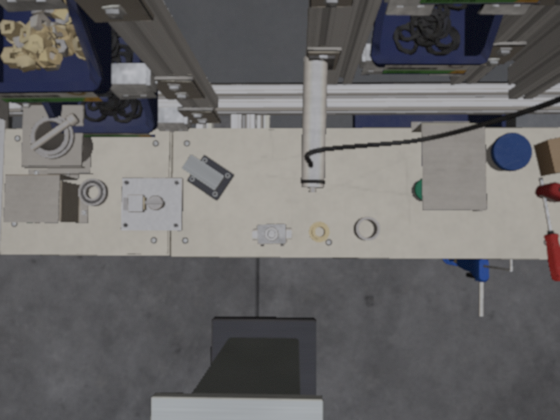

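View pics/side0.png

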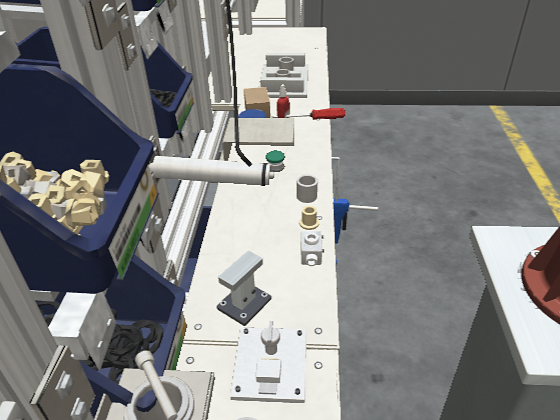

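The top view shows the block at about (271,234), bush (318,231), sleeve (365,229), and the stand's bar at about (205,172), turned. I'll enlarge both views.

```bash
cat > h.py <<'E'
from plant import ctrl, viewer
import cv2,numpy as np
from scipy.spatial.transform import Rotation as R
def ext(name,s=None):
    p=viewer.camera_params(name)
    if name=="wrist":
        T=np.eye(4);T[:3,:3]=R.from_quat(s["tcp_rot"]).as_matrix();T[:3,3]=s["tcp_pos"]
        W=np.linalg.inv(T@p["mount"]);return p["mtx"],W[:3,:3],W[:3,3]
    return p["mtx"],cv2.Rodrigues(p["rvec"])[0],p["tvec"]
def pix2w(cam,uv,z):
    K,Rm,t=cam;c=-Rm.T@t;d=Rm.T@np.linalg.solve(K,[*uv,1.]);return c+d*(z-c[2])/d[2]
def proj(cam,P):
    K,Rm,t=cam;q=(K@(Rm@np.atleast_2d(P).T+t[:,None])).T;return q[:,:2]/q[:,2:]
E
python3 - <<'E'
from h import *
c=ext("top")
for n,uv,z in[("block",(271,234),.044),("bush",(318,231),.034),("sleeve",(365,229),.042),("bar",(205,172),.085)]:print(n,pix2w(c,uv,z).round(3))
a=cv2.imread("pics/top0.png")[145:255,170:300];b=cv2.imread("pics/side0.png")[220:330,205:335]
f=lambda i:cv2.resize(i,None,fx=6,fy=5.4545,interpolation=cv2.INTER_CUBIC)
cv2.imwrite("pics/tc.png",cv2.resize(a,None,fx=5,fy=5,interpolation=cv2.INTER_CUBIC))
cv2.imwrite("pics/sc.png",cv2.resize(b,None,fx=5,fy=5,interpolation=cv2.INTER_CUBIC))
E
```

```text
block [ 0.452 -0.066  0.044]
bush [ 0.458 -0.15   0.034]
sleeve [ 0.461 -0.233  0.042]
bar [0.558 0.047 0.085]
```

View pics/tc.png

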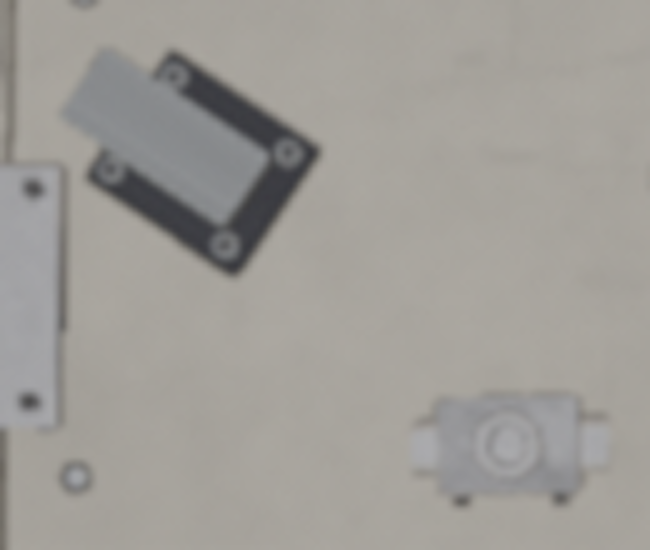

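View pics/sc.png

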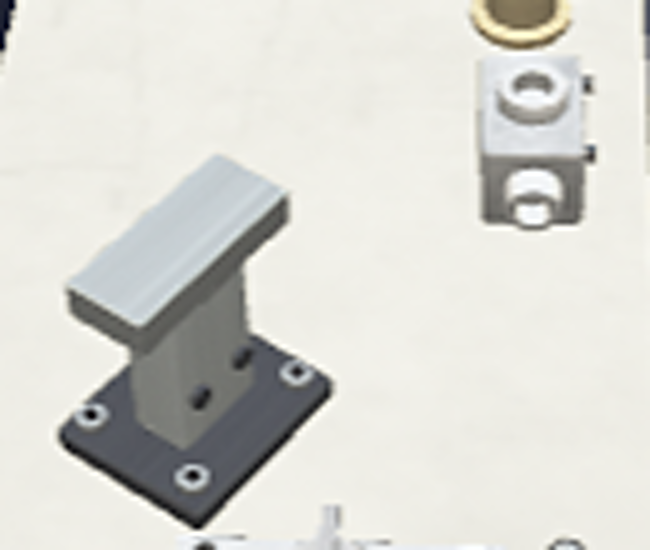

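Bar top corners in the top crop are about (107,45), (62,112), (222,228) and (270,158). In the side crop they are (218,153), (288,195), (143,327) and (67,290). The block stands with its ports roughly along world y, and two small screws stick out of its near face.

```bash
python3 - <<'E'
from h import *
ct,cs=ext("top"),ext("side")
T=np.array([[107,45],[62,112],[222,228],[270,158]])/5+[170,145]-.4
S=np.array([[218,153],[288,195],[143,327],[67,290]])/5+[205,220]-.4
for n,c,q in(("top",ct,T),("side",cs,S)):
    w=np.array([pix2w(c,p,.085) for p in q]);print(n,w[:,:2].round(4).tolist(),w.mean(0).round(4))
    d=[np.linalg.norm(w[i]-w[(i+1)%4]) for i in range(4)];print(np.round(d,4))
    for i in range(4):
        e=w[(i+1)%4]-w[i];print(np.degrees(np.arctan2(e[1],e[0])).round(1),end=' ')
    print()
# block body top corners
B=np.array([[437,398],[580,394],[580,493],[440,495]])/5+[170,145]-.4
w=np.array([pix2w(ct,p,.036) for p in B]);print(w[:,:2].round(4).tolist(),w.mean(0).round(4))
print("spigot",pix2w(ct,np.array([508,444])/5+[170,145]-.4,.044).round(4),"side",pix2w(cs,np.array([532,88])/5+[205,220]-.4,.044).round(4))
SB=np.array([[480,57],[580,57],[582,155],[478,155]])/5+[205,220]-.4
w=np.array([pix2w(cs,p,.036) for p in SB]);print(w[:,:2].round(4).tolist(),w.mean(0).round(4))
E
```

```text
top [[0.5896, 0.0716], [0.5663, 0.0869], [0.5261, 0.0308], [0.5504, 0.0145]] [0.5581 0.0509 0.085 ]
[0.0279 0.069  0.0292 0.0693]
146.8 -125.6 -33.9 55.5 
side [[0.5481, 0.0178], [0.5246, 0.0355], [0.5617, 0.0911], [0.586, 0.0775]] [0.5551 0.0555 0.085 ]
[0.0294 0.0668 0.0278 0.0708]
142.9 56.3 -29.3 -122.4 
[[0.4693, -0.0399], [0.4709, -0.0916], [0.4353, -0.0917], [0.4343, -0.0412]] [ 0.4524 -0.0661  0.036 ]
spigot [ 0.4527 -0.0661  0.044 ] side [ 0.4506 -0.0619  0.044 ]
[[0.4691, -0.0866], [0.4337, -0.0879], [0.4333, -0.0375], [0.4684, -0.0362]] [ 0.4511 -0.062   0.036 ]
```

Request:
{"fn": "carry_out", "kwargs": {"targets": [[-444,-519,0,0,0,1.187,85],[-444,-519,0,0,0,1.187,85],[-444,-519,0,0,0,1.187,85],[-444,-519,0,0,0,1.187,85],[-444,-519,0,0,0,1.187,85],[-444,-519,0,0,0,1.187,85],[-444,-519,0,0,0,1.187,85],[-444,-519,0,0,0,1.187,85],[-444,-519,0,0,0,1.187,85],[-444,-519,0,0,0,1.187,85],[-444,-519,0,0,0,1.187,85],[-444,-519,60,0,0,1.187,85],[-444,-519,60,0,0,1.187,85],[-444,-519,60,0,0,1.187,85],[-444,-519,60,0,0,1.187,85],[-444,-519,60,0,0,1.187,85]]}}

```text
t: 2.1
tcp_pos: [0.4534, -0.0637, 0.1734]
tcp_rot: [0.703, 0.711, 0.001, 0.002]
force: [0.6, 0.2, -0.2]
width: 0.0853
grip_force: 0.0
```

```bash
python3 - <<'E'
from h import *
s=ctrl.get_state();print({k:np.round(s[k],4).tolist() for k in("t","joint_pos","tcp_pos","tcp_rot","force","joint_velocities")})
im=viewer.read_camera("wrist")[...,::-1].copy();cv2.imwrite("pics/w1raw.png",im)
c=ext("wrist",s)
x,y,a=.452,-.064,np.radians(1)
Rz=R.from_euler("z",a).as_matrix()
P=[Rz@np.array(p)+[x,y,0] for p in[(-.016,-.026,.036),(.02,-.026,.036),(.02,.026,.036),(-.016,.026,.036),(0,0,.044)]]
q=proj(c,P);print(q.round(0).tolist())
im=cv2.resize(im,None,fx=1.4,fy=1.4,interpolation=cv2.INTER_CUBIC)
for p in q: cv2.circle(im,tuple(int(v) for v in (p+.5)*1.4),2,(0,0,255),-1)
cv2.imwrite("pics/w1.png",im)
E
```

```text
{'t': 2.1, 'joint_pos': [-0.2931, -0.0904, 2.0519, -0.0, 1.1762, -0.3034], 'tcp_pos': [0.4534, -0.0637, 0.1734], 'tcp_rot': [0.7035, 0.7107, 0.0009, 0.0017], 'force': [0.5938, 0.226, -0.2313], 'joint_velocities': [-0.0035, 0.0045, 0.0097, -0.0005, -0.0022, 0.0021]}
[[265.0, 221.0], [301.0, 220.0], [302.0, 169.0], [264.0, 169.0], [281.0, 198.0]]
```

View pics/w1.png

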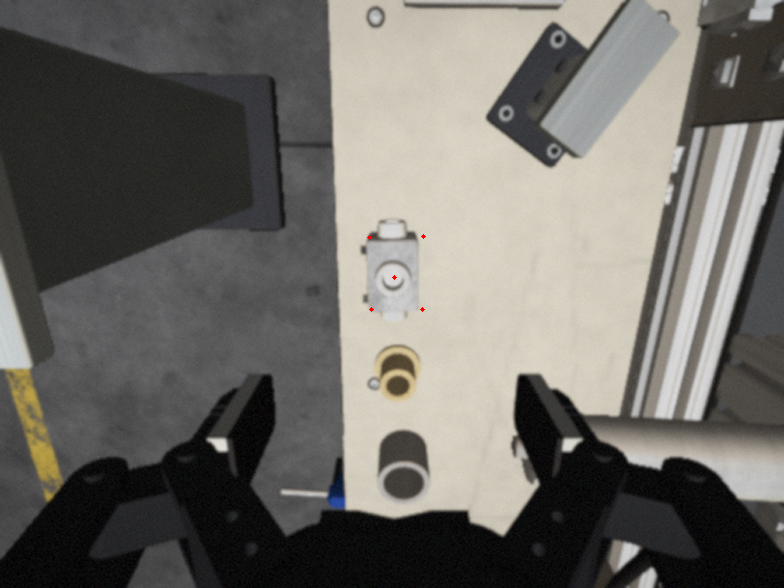

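The block's spigot is at (393,278) in the 1.4x wrist picture, within 1 px of the prediction. The bush and sleeve lie below it at (397,375) and (403,465), and there is plenty of room for the fingers. I'll zoom in for the yaw and to see which side is the block's +x.

```bash
python3 - <<'E'
import cv2
a=cv2.imread("pics/w1raw.png")[150:235,240:325]
cv2.imwrite("pics/w1c.png",cv2.resize(a,None,fx=7,fy=7,interpolation=cv2.INTER_CUBIC))
E
```

```text
(no output)
```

View pics/w1c.png

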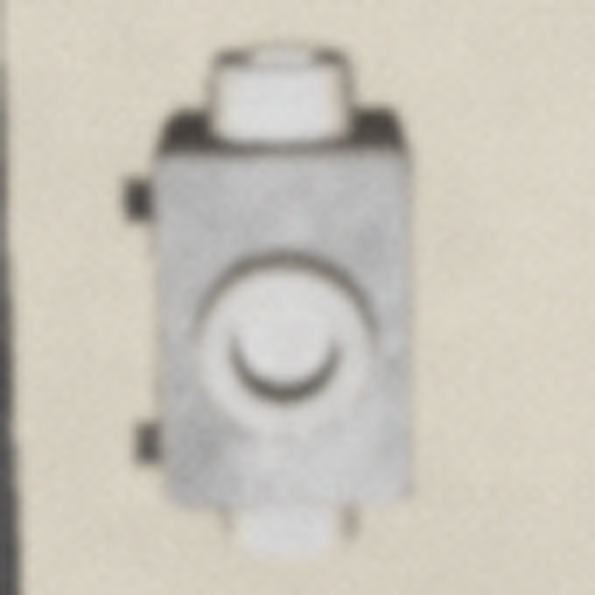

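Body top corners in the crop are about (160,155), (410,155), (412,498) and (170,500), and the spigot centre is at (286,345). Ports and spigot are centred on the body to within 1 mm.

```bash
python3 - <<'E'
from h import *
s=ctrl.get_state();c=ext("wrist",s)
o=lambda u,v:(np.array([u,v])+.5)/7+[240,150]-.5
w=np.array([pix2w(c,o(*p),.036) for p in[(160,155),(410,155),(412,498),(170,500)]]);print(w[:,:2].round(4).tolist(),w.mean(0).round(4))
print("spigot",pix2w(c,o(286,345),.044).round(4))
M=R.from_quat(s["tcp_rot"]).as_matrix();print(M.round(3).tolist(),s["tcp_pos"])
# bar from wrist raw (1.4x): corners
B=np.array([(541,124),(580,157),(679,36)])/1.4-.3
print([pix2w(c,b,.085).round(4)[:2].tolist() for b in B])
E
```

```text
[[0.4339, -0.0408], [0.4676, -0.0405], [0.4692, -0.0899], [0.4348, -0.0905]] [ 0.4514 -0.0654  0.036 ]
spigot [ 0.4511 -0.0649  0.044 ]
[[-0.01, 1.0, 0.003], [1.0, 0.01, -0.001], [-0.001, 0.003, -1.0]] [ 0.45308351 -0.06370556  0.17299108]
[[0.5258, 0.0306], [0.5481, 0.0148], [0.5874, 0.0704]]
```

Request:
{"fn": "carry_out", "kwargs": {"targets": [[-1.3,-1.9,40,0,0,-0.016,85],[-1.3,-1.9,80,0,0,-0.016,85],[-1.3,-1.9,115,0,0,-0.016,85],[-1.3,-1.9,140,0,0,-0.016,85],[-1.3,-1.9,155,0,0,-0.016,85],[-1.3,-1.9,163,0,0,-0.016,85],[-1.3,-1.9,168,0,0,-0.016,85],[-1.3,-1.9,168,0,0,-0.016,60],[-1.3,-1.9,168,0,0,-0.016,45],[-1.3,-1.9,168,0,0,-0.016,30],[-1.3,-1.9,168,0,0,-0.016,25],[-1.3,-1.9,168,0,0,-0.016,25],[-1.3,-1.9,168,0,0,-0.016,25],[-1.3,-1.9,168,0,0,-0.016,25]], "force": 40}}

```text
t: 3.9
tcp_pos: [0.4511, -0.0655, 0.0041]
tcp_rot: [0.698, 0.716, 0.0, 0.001]
force: [0.7, -0.0, 5.7]
width: 0.0353
grip_force: 41.3
```

Request:
{"fn": "carry_out", "kwargs": {"targets": [[0,0,-10,0,0,0,25],[0,0,-40,0,0,0,25],[0,0,-90,0,0,0,25],[0,0,-140,0,0,0,25],[0,0,-150,0,0,0,25],[0,0,-150,0,0,0,25]]}}

```text
t: 4.65
tcp_pos: [0.4497, -0.0651, 0.1532]
tcp_rot: [0.698, 0.716, -0.0, 0.0]
force: [-0.4, 0.6, -1.8]
width: 0.0355
grip_force: 40.7
```

```bash
python3 - <<'E'
from h import *
s=ctrl.get_state();print(s["tcp_pos"],s["width"],s["grip_force"],s["force"])
M=R.from_quat(s["tcp_rot"]).as_matrix();print(M.round(4).tolist())
ct,cs=ext("top"),ext("side")
d=np.array([np.cos(.965),np.sin(.965),0])
P=[np.array([.557,.052,0])+d*r+[0,0,z] for r in(.083,.13) for z in(.2,.3,.35)]
print(np.round(P,3).tolist());print(proj(ct,P).round(0).tolist(),proj(cs,P).round(0).tolist())
g=np.array([.557,.052,.14]);D=np.array([.557-.4511,.052+.065,.139-s["tcp_pos"][2]]);print("shift tool mm",(M.T@(np.array([.557,.0515,.139])-s["tcp_pos"])*1000).round(1))
E
```

```text
[ 0.44968975 -0.06508186  0.15318938] 0.03549221941828506 40.67108988761902 [-0.44121659  0.64068668 -1.80781916]
[[-0.025, 0.9997, 0.0], [0.9997, 0.025, -0.0], [-0.0, 0.0, -1.0]]
[[0.604, 0.12, 0.2], [0.604, 0.12, 0.3], [0.604, 0.12, 0.35], [0.631, 0.159, 0.2], [0.631, 0.159, 0.3], [0.631, 0.159, 0.35]]
[[142.0, 131.0], [118.0, 114.0], [103.0, 103.0], [117.0, 113.0], [89.0, 94.0], [72.0, 81.0]] [[189.0, 238.0], [177.0, 172.0], [170.0, 133.0], [160.0, 259.0], [144.0, 192.0], [135.0, 152.0]]
shift tool mm [113.9 110.2  14.2]
```

Two places need care: the bin's right-front rim corner, at about (105,95) in the top view and (153,157) in the side view, and the wrist camera's position when over the bar. I'll triangulate the corner.

```bash
python3 - <<'E'
from h import *
def tri(a,b):
    Ps=[c[0]@np.c_[c[1],c[2]] for c in(ext("top"),ext("side"))]
    X=cv2.triangulatePoints(Ps[0],Ps[1],np.float64(a).reshape(2,1),np.float64(b).reshape(2,1)).ravel();X=X[:3]/X[3]
    return X.round(3),[proj(c,X)[0].round(0).tolist() for c in(ext("top"),ext("side"))]
print("rim",tri((105,95),(153,157)))
print("joints",ctrl.get_state()["joint_pos"])
t=cv2.imread("pics/top0.png")[0:200,0:250];s=cv2.imread("pics/side0.png")[60:400,0:280]
cv2.imwrite("pics/bin.png",np.hstack([cv2.resize(t,(450,360)),cv2.resize(s,(296,360))]))
E
```

```text
rim (array([0.624, 0.128, 0.325]), [[105.0, 94.0], [154.0, 157.0]])
joints [-2.98374880e-01 -6.88917495e-02  2.07350093e+00 -4.40608212e-05
  1.13695949e+00 -3.23393595e-01]
```

View pics/bin.png

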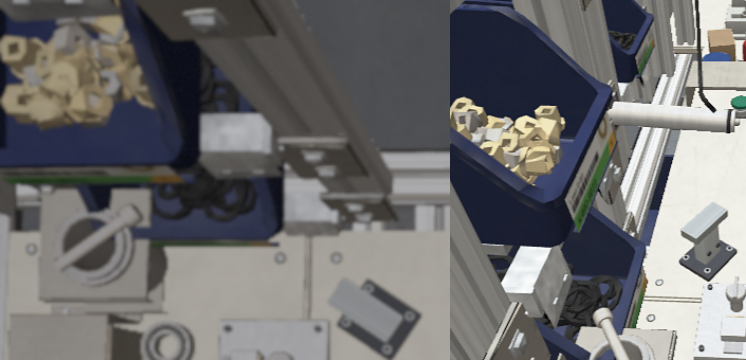

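The rim corner is at about (0.624, 0.128, 0.325). With the camera toward the bin it would pass too close. I'll use the half-turned yaw instead (tool x at about 234.5°, j6 about −2.56), with the camera toward the robot.

Request:
{"fn": "carry_out", "kwargs": {"targets": [[30,0,0,0,0,-0.18,25],[50,0,0,0,0,-0.36,25],[70,0,0,0,0,-0.54,25],[90,10,0,0,0,-0.72,25],[105,20,0,0,0,-0.9,25],[114,35,0,0,0,-1.08,25],[114,50,0,0,0,-1.26,25],[114,65,0,0,0,-1.44,25],[114,80,0,0,0,-1.62,25],[114,90,0,0,0,-1.8,25],[114,100,0,0,0,-1.98,25],[114,105,0,0,0,-2.15,25],[114,109,0,0,0,-2.3,25],[114,109,0,0,0,-2.42,25],[114,109,0,0,0,-2.495,25],[114,109,5,0,0,-2.495,25],[114,109,14,0,0,-2.495,25],[114,109,14,0,0,-2.495,25],[114,109,14,0,0,-2.495,25]]}}

```text
t: 7.02
tcp_pos: [0.556, 0.0515, 0.1389]
tcp_rot: [-0.457, 0.89, 0.0, -0.0]
force: [0.1, 0.2, -1.4]
width: 0.0354
grip_force: 40.5
```

```bash
python3 - <<'E'
from h import *
s=ctrl.get_state();print({k:np.round(s[k],4).tolist() for k in("t","joint_pos","tcp_pos","width","force","grip_force")})
M=R.from_quat(s["tcp_rot"]).as_matrix();print(M.round(4).tolist(),np.degrees(np.arctan2(M[1,0],M[0,0])))
im=viewer.read_camera("side")[...,::-1];w=viewer.read_camera("wrist")[...,::-1]
a=cv2.resize(im[170:310,190:330],(500,500),interpolation=cv2.INTER_CUBIC)
cv2.imwrite("pics/w2.png",w)
cv2.imwrite("pics/p2.png",np.hstack([a,cv2.resize(w[120:420,190:370],(300,500),interpolation=cv2.INTER_CUBIC)]))
E
```

```text
{'t': 7.025, 'joint_pos': [-0.0334, 0.175, 1.8473, -0.0, 1.12, -2.553], 'tcp_pos': [0.556, 0.0515, 0.1389], 'width': 0.0354, 'force': [0.0635, 0.1527, -1.3671], 'grip_force': 40.5064}
[[-0.5826, -0.8128, -0.0007], [-0.8128, 0.5826, -0.0], [0.0004, 0.0006, -1.0]] -125.63211301231213
```

View pics/p2.png

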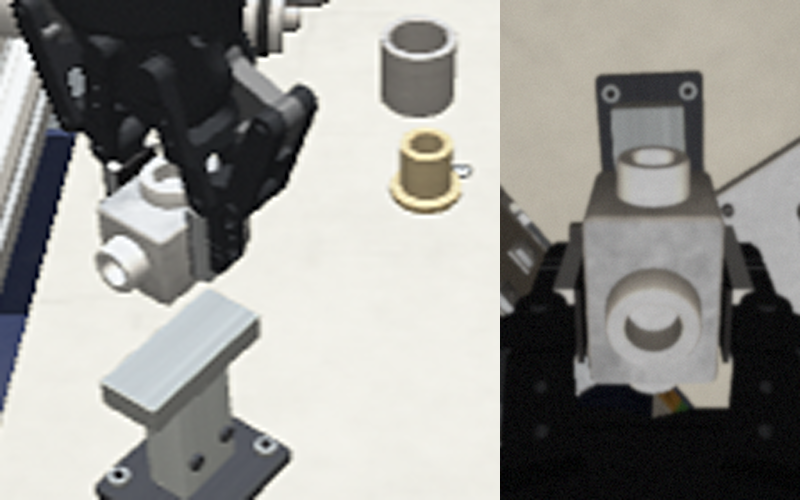

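The block is held upright and square over the bar. In the right panel the bar end's corners are at about (612,105) and (686,105), with the port centred above it.

```bash
python3 - <<'E'
from h import *
s=ctrl.get_state();c=ext("wrist",s);M=R.from_quat(s["tcp_rot"]).as_matrix()
f=lambda u,v:(u-500)/(5/3)+190-.2,
g=lambda u,v:np.array([(u-500)/(5/3)+189.8,v/(5/3)+119.8])
for n,p,z in[("L",(612,105),.085),("R",(686,105),.085),("L2",(610,168),.085),("R2",(690,168),.085),("port end",(652,157),.139-.0045+.018+.0105)]:
    w=pix2w(c,g(*p),z);print(n,w.round(4),"tool mm",((w-s["tcp_pos"])@M*1000).round(1))
for q in [(.5581,.0509),(.5551,.0555),(.5566,.0505)]: print(((np.array([*q,.139])-s["tcp_pos"])@M*1000).round(1)[:2])
E
```

```text
L [0.5489 0.013  0.085 ] tool mm [ 35.7 -16.2  54.6]
R [0.5247 0.0305 0.085 ] tool mm [35.6 13.6 54.5]
L2 [0.566  0.0342 0.085 ] tool mm [  8.5 -17.8  54.6]
R2 [0.5387 0.0538 0.085 ] tool mm [ 8.5 15.8 54.5]
port end [0.5325 0.0181 0.163 ] tool mm [ 41.1   0.1 -23.5]
[-0.5 -1.7]
[-2.5  3.4]
[ 0.7 -0.7]
```

Request:
{"fn": "carry_out", "kwargs": {"targets": [[0,-1,15,0,0,0,25],[0,-1,30,0,0,0,25],[0,-1,40,0,0,0,25],[0,-1,45,0,0,0,25],[0,-1,47.5,0,0,0,25],[0,-1,49,0,0,0,25],[0,-1,49.5,0,0,0,25],[0,-1,49.5,0,0,0,25],[0,-1,49.5,0,0,0,25]]}}

```text
t: 8.25
tcp_pos: [0.5572, 0.0509, 0.0901]
tcp_rot: [-0.457, 0.889, -0.0, 0.0]
force: [0.9, 0.0, -0.8]
width: 0.0356
grip_force: 40.5
```

Request:
{"fn": "carry_out", "kwargs": {"targets": [[0,0,0.5,0,0,0,25],[0,0,0.9,0,0,0,25],[0,0,0.9,0,0,0,25]]}}

```text
t: 8.62
tcp_pos: [0.5571, 0.0509, 0.0892]
tcp_rot: [-0.457, 0.889, -0.0, 0.0]
force: [-0.4, 0.5, 0.5]
width: 0.0355
grip_force: 40.8
```

Request:
{"fn": "carry_out", "kwargs": {"targets": [[0,0,0.3,0,0,0,25],[0,0,0.3,0,0,0,25],[0,0,0.3,0,0,0,38],[0,0,0.3,0,0,0,45],[0,0,0.3,0,0,0,60],[0,0,0.3,0,0,0,80],[0,0,0.3,0,0,0,85],[0,0,0.3,0,0,0,85],[0,0,-10,0,0,0,85],[0,0,-40,0,0,0,85],[0,0,-80,0,0,0,85],[0,0,-120,0,0,0,85],[0,0,-120,0,0,0,85],[0,0,-120,0,0,0,85]]}}

```text
t: 10.38
tcp_pos: [0.5568, 0.0509, 0.209]
tcp_rot: [-0.457, 0.889, -0.0, 0.0]
force: [-0.5, -0.8, 0.5]
width: 0.0851
grip_force: 0.0
```

```bash
python3 - <<'E'
from h import *
s=ctrl.get_state();print(s["t"],s["tcp_pos"])
im=viewer.read_camera("side")[...,::-1];w=viewer.read_camera("wrist")[...,::-1]
cv2.imwrite("pics/s3.png",im);cv2.imwrite("pics/w3.png",w)
cv2.imwrite("pics/p3.png",np.hstack([cv2.resize(im[150:310,200:340],(400,457),interpolation=cv2.INTER_CUBIC),cv2.resize(w[90:250,211:351],(400,457),interpolation=cv2.INTER_CUBIC)]))
E
```

```text
10.375 [0.55675457 0.0509275  0.2089821 ]
```

View pics/p3.png

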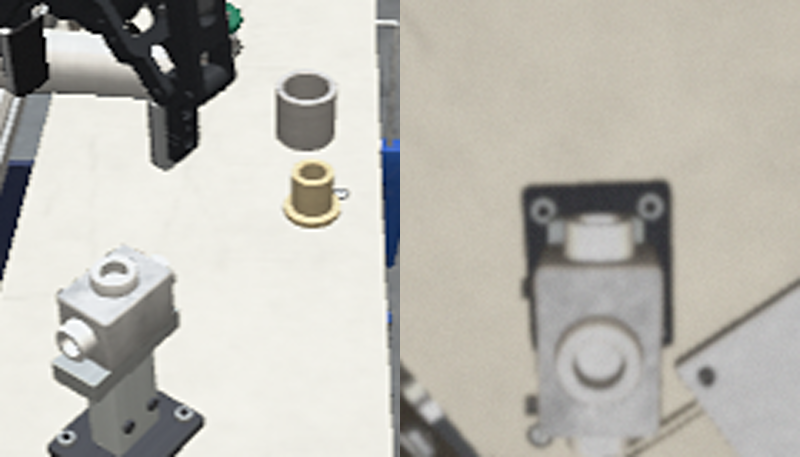

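The block stands upright and centred on the bar (right panel: port at u≈601, bar end at 550–643), with its ports along the bar. The bush and sleeve are still standing in their places.

```bash
python3 -c "
from plant import ctrl
print(ctrl.finish_job())"
```

```text
the job is handed in; nothing more can be done
None
```

The valve block is resting on its own, upright in the middle of the bar with its ports pointing along it. The sleeve and bush are undisturbed, and I handed the job in at about 10.4 s; no verdict was returned.

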